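# Load the book-mending carrier and lift it level

### The job

Put the new roll of book tape on the empty peg of the wooden mending carrier: lower it over the peg and push it right down to the tray floor, without letting it drop, and let go of it. Then take the carrier by its handle bar, lift it about 10 cm clear of the table and finish there while still holding it, level and still, with the rolls and the jar in their places. Never tip the carrier, and leave the date stamp, the book and the pencil cup where they are.

Things in the scene. Friction and masses are not known exactly. Their poses are not given: they have to be found in the camera images.
- carrier: Loose open oak tray, 0.45 kg, 340 long (x) by 150 wide (y), floor 8 thick, walls 30 high. Origin: centre of underside, z up. Two pegs stand on its floor at x = +-100. A handle bar along y crosses the middle on two uprights (40 by 10, 170 high, outside the long walls). Cross-walls at x = +-34, 30 high, bound the middle well with the jar.
- empty_peg (a point): Foot of the bare peg: on its axis at the tray floor (carrier x = -100, y = 0, z = 8 mm). Peg 22 mm in diameter, 40 high, its upper 12 mm tapering to 12 mm diameter. Axes as the carrier's. The tray floor round it is free for at least 61 mm from the axis.
- used_peg (a point): The other peg, the same size, at its foot on the tray floor (x = +100 mm of the carrier); the part-used roll sits on it. Axes as the carrier's.
- handle (a point): Middle of the handle bar, 158 mm above the carrier's underside. Bar 20 mm thick (carrier's x), 26 high, 150 long (carrier's y), free between the uprights; 65 mm of clear space below it down to the jar. Grip it from above, fingers closing along the carrier's x.
- tape_roll: New roll of book tape wound hard on a stiff core, standing on end on the table left or right of the carrier: rigid cylinder 56 mm in diameter, 48 high, with a 26.4 mm through hole along its z, 0.1 kg. Origin: its centre, 24 mm above its underside; same either way up. Fully on the peg its centre is 24 mm above the peg's foot.
- used_roll: A part-used roll of the same tape, already on the other peg: 42 mm diameter, 48 mm high, about 0.06 kg. Origin: its centre.
- paste_jar: Closed paste jar, 48 mm diameter, 72 mm high, about 0.09 kg, loose in the well under the handle. Origin: centre of its underside.
- date_stamp: Bystander: self-inking date stamp standing on the table, 64 by 40 by 86 mm high, on the other side of the carrier from the new roll. Origin: centre of its underside.
- old_book: Bystander: closed hardback lying flat, 230 by 155 by 28 mm, far left. Origin: centre of its underside.
- pencil_cup: Bystander: metal cup of pencils, 76 mm diameter, about 170 mm high with its pencils, far right. Origin: centre of its underside.
Not all that is in view belongs to the job. Leave any blue look-alike of the tape_roll alone. What is shaped like the paste_jar but green is not meant.

How it is judged:
On the way:
1. the new roll is fully down on the empty peg and let go, with the carrier standing on the table (x of tape_roll in the frame of empty_peg between -0.006 and 0.006 m and y of tape_roll in the frame of empty_peg between -0.006 and 0.006 m and z of tape_roll in the frame of empty_peg between 0.02 and 0.028 m and contact force between the fingers and tape_roll below 0.1 N and height (world z) of carrier below 0.005 m), for 0.2 s.
At the end, for the whole second after the job is handed in: Carrier held by its handle, underside 6 to 18 cm up, level within 5 degrees, still, against no bystander; new roll fully down on its peg (within 6 mm sideways, 4 mm in height), untouched by the fingers; used roll on its peg, jar in its well (height (world z) of carrier between 0.06 and 0.18 m and angle between carrier's own z axis and vertical below 0.09 rad and linear speed of carrier below 0.02 m/s and angular speed of carrier below 0.12 rad/s and contact force between the fingers and carrier above 4 N and z of the grasp point in the frame of carrier above 0.12 m and x of tape_roll in the frame of empty_peg between -0.006 and 0.006 m and y of tape_roll in the frame of empty_peg between -0.006 and 0.006 m and z of tape_roll in the frame of empty_peg between 0.02 and 0.028 m and contact force between the fingers and tape_roll below 0.2 N and x of used_roll in the frame of used_peg between -0.008 and 0.008 m and y of used_roll in the frame of used_peg between -0.008 and 0.008 m and z of used_roll in the frame of used_peg between 0.018 and 0.03 m and x of paste_jar in the frame of carrier between -0.025 and 0.025 m and y of paste_jar in the frame of carrier between -0.06 and 0.06 m and z of paste_jar in the frame of carrier between 0 and 0.016 m and contact force between carrier and date_stamp below 0.3 N and contact force between carrier and old_book below 0.3 N and contact force between carrier and pencil_cup below 0.3 N); the arm keeps its last pose, push and grip.
It fails at once if the carrier is tipped by more than about 15 degrees (angle between carrier's own z axis and vertical above 0.26 rad).
It fails at once if the new roll is dropped (falls freely by more than about 1 cm) (linear speed of tape_roll above 0.45 m/s and contact force between the fingers and tape_roll below 0.05 N and height (world z) of carrier below 0.005 m).
It fails at once if a bystander is pushed out of its place by more than 3 cm (distance of any of date_stamp, old_book, pencil_cup from where it was at the start of the episode above 0.03 m).
It also fails if it takes over 54 s, if anything falls off the work surface, if the arm or the gripper's body presses on something with over 40 N, if the wrist force passes 120 N, or if a joint passes its speed limit or range.

### The arm

A 6-joint arm with a two-finger parallel gripper is mounted at the origin on the work surface. World frame = base frame: x ahead of the robot, y to its left, z up, the work surface at z = 0. Lengths are in m, angles in rad, forces in N, time in s.
With the tool pointing down it reaches from about 0.35 to 0.975 m from the base axis. Payload 4.9 kg.
Tool frame: the origin (TCP) lies between the finger pads; the fingertips stand 14 mm ahead of it and the grasp point (between the pads) lies 5 mm behind it (manip.finger_overhang is the distance from the TCP to the fingertips, in m); z points along the fingers, y is the line along which they close (so a half turn about z gives the same grasp; the last joint's range is limited). The gripper opens to 85 mm and grips with 20 to 120 N. Pads are 22 mm wide; open, the fingers measure 114 mm over their backs; the gripper's body (76 mm by 85 mm) begins 54 mm behind the grasp point. The pads swing forward as they close: fully open they stand 13 mm farther back than shut.
Start: joints at [1.102, 0.053, 1.613, -0, 1.476, -0.119], TCP at [0.214, 0.587, 0.208] pointing down, gripper open.
Joint ranges: [-3.01, 3.01], [-1.01, 2.22], [0.06, 2.58], [-1.02, 4.17], [0.09, 2.62], [-3.14, 3.14]. Speed limits (rad/s): [2.57, 2.57, 3.14, 3.14, 3.14, 3.14].

### API

Orientations are given as a unit quaternion [w, x, y, z].
In Python, from plant import manip, grab_frame gives the robot as it stands.
- The arm moves only by the tool servo_tool, never from a script. Its argument "deltas" is a list that holds one entry, the list of rows, each a list of 5 numbers: the opening in per cent of the stroke, from 0 (shut) to 100 (fully open), then the shift along the world's x, y, z in m, then the turn about the world's z in degrees. A call has exactly 8 rows; each row shifts and turns the commanded pose from where the row before left it; what a row does not reach is not made up. A row lasts 1/10 s, in which the tool goes at most 50 mm and 8.59 degrees, less where a joint would pass 70% of its speed; a pose out of reach is approached as far as the arm can. A call is refused whole if a number of a shift passes 0.05 or a number of a turn 8.59, either way. A call with a gripper value outside its range is refused whole. The fingers move at their own pace and stop on an object; the grip force is fixed at half the most. Time passes only in rows, so rows that do not move let the fingers close, or fill a call up. It gives the time, the measured TCP pose, the force, the opening and the grip force at its end, in the units of the state.
- manip.state(): the state, without advancing time (a new reading comes with each control period).
- grab_frame(name): name is "side" or "top"; returns a dict with "pixels" (384x512x3 uint8, red, green, blue), "z_map" (384x512 float32, m along the optical axis (not along the pixel's ray), 0 where there is no reading), "fx", "fy", "cx", "cy" (pixels), "dist" ([k1, k2, p1, p2, k3] as OpenCV has them; the pictures are not rectified), "rvec" (rotation vector, rad) and "tvec" (3), from world to camera coordinates, as OpenCV has them. Camera axes: x right, y down, z forward; pixel columns grow to the right and rows downward; lengths in m; the calibration is good to about 2 mm. A picture is of the moment at which its call begins.
- manip.job_done(): hands the job in; it is judged then, once.
The state is a dict: "time": time; "joint_pos": joint angles; "joint_vel": joint speeds; "joint_efforts": joint torques, N m; "tool_pos": TCP position; "tool_rot": TCP orientation; "contact_force": force on the tool from outside, world axes, zero at the start; "ft_torque": the same for the moment, N m; "gripper_width": opening from 0.0 (shut) to 1.0 (fully open); "grasp_force": force on a finger pad.
Only numpy, scipy, OpenCV 4.12 (cv2) and the standard library are available. Lean on these libraries where they do the work, as an engineer would, in place of code of your own. Each camera call takes 0.05 s, during which the arm holds its last target. There are 200 camera calls.

## Working session

There is one attempt and no reset: what is moved stays moved. The work goes in short steps, Python scripts to look and compute and a tool call to move; the robot and the scene stay as the last step left them, time stands still between calls to the robot, and variables do not carry over. Pictures are saved under pics/ and viewed, at most 10 in all, crops included, and the job is handed in when it is done.

Besides the shell and the picture viewer there is one more tool, called after "Call:" as a command line: name --argument value ..., lists and objects as JSON in quotes. servo_tool: Moves the arm, as the interface text tells. Its arguments: {"type":"object","properties":{"deltas":{"type":"array"}},"required":["deltas"]}

```bash
mkdir -p pics
cat > h.py <<'E'
import numpy as np, cv2
from plant import manip, grab_frame
def shot(n):
    f=grab_frame(n); R=cv2.Rodrigues(np.array(f["rvec"],float))[0]; K=np.array([[f["fx"],0,f["cx"]],[0,f["fy"],f["cy"]],[0,0,1.]])
    h,w=f["z_map"].shape; u,v=np.meshgrid(np.arange(w,dtype=float),np.arange(h,dtype=float))
    p=cv2.undistortPoints(np.stack([u.ravel(),v.ravel()],1)[:,None],K,np.array(f["dist"],float))[:,0]
    z=f["z_map"].ravel().astype(float); c=np.c_[p*z[:,None],z]
    X=((c-np.ravel(f["tvec"]))@R).reshape(h,w,3); X[f["z_map"]==0]=np.nan
    return f["pixels"],X
def save(name,im,s=1):
    cv2.imwrite(f"pics/{name}.png",cv2.resize(im[...,::-1],None,fx=s,fy=s,interpolation=cv2.INTER_CUBIC))
E
python3 - <<'E'
from h import *
s=manip.state();print(s["time"],s["tool_pos"],s["tool_rot"],s["gripper_width"])
a,X=shot("top");b,Y=shot("side");save("t0",a,1.5);save("s0",b,1.5)
np.savez("f0.npz",a=a,X=X,b=b,Y=Y)
E
```

```text
0.0 [0.21387853 0.58655429 0.20686095] [-3.03541409e-04  1.73996190e-01  9.84745789e-01 -9.81781273e-04] 0.9971462005080063
```

View pics/t0.png

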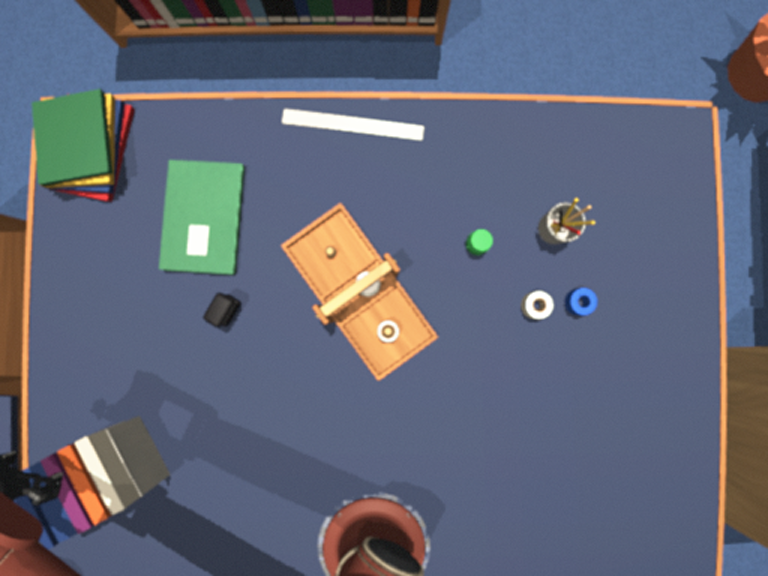

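View pics/s0.png

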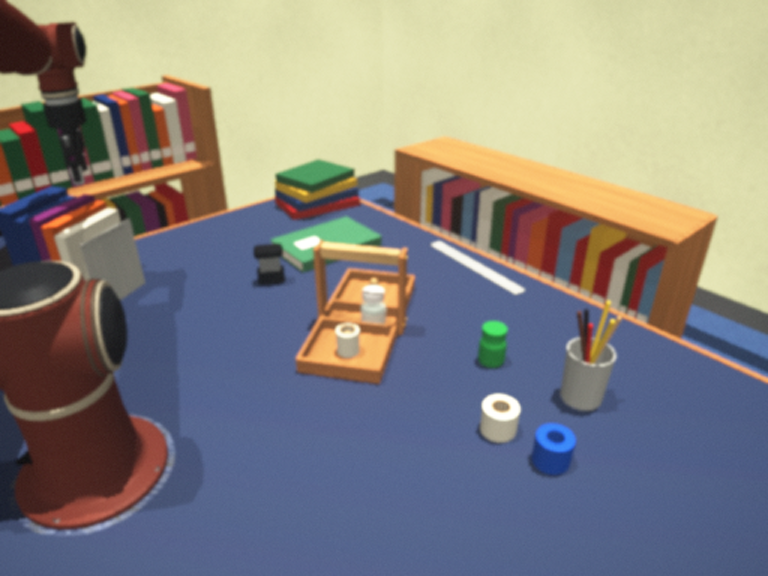

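Top view, in pixels of the 1.5x picture:
- The bare peg is at (331,252), the used roll on its peg at (388,331) and the handle bar around (357,288).
- There are two roll candidates: white at (538,305) and blue at (583,301). White is the new roll, because the blue one is the look-alike.
- The jar under the handle is white. The green one at (480,242) is the decoy.

Next I'll measure these and confirm the roll in a crop.

Run:
```python
from h import *
d=np.load("f0.npz");a,X=d["a"],d["X"]
save("crop",a[170:235,320:420],6)
def rep(n,u,v,r,z0,z1):
    P=X[v-r:v+r+1,u-r:u+r+1].reshape(-1,3);P=P[(P[:,2]>z0)&(P[:,2]<z1)]
    if len(P)==0: print(n,"none");return
    xy=P[:,:2].astype(np.float32);c,rad=cv2.minEnclosingCircle(xy)
    print(n,len(P),"med",np.median(P,0).round(4),"mid",((P.min(0)+P.max(0))/2).round(4),"mec",np.round(c,4),round(rad,4))
rep("table",300,300,3,-1,1)
rep("roll",359,203,16,.035,.06)
rep("blue",388,201,16,.035,.06)
rep("peg",221,168,8,.03,.07)
rep("used",259,221,12,.045,.07)
P=X[120:260,180:300].reshape(-1,3)
B=P[(P[:,2]>.155)&(P[:,2]<.19)];r=cv2.minAreaRect(B[:,:2].astype(np.float32)*1000);print("bar",len(B),r,np.median(B[:,2]))
W=P[(P[:,2]>.005)&(P[:,2]<.034)];r=cv2.minAreaRect(W[:,:2].astype(np.float32)*1000);print("tray",r)
```

```text
table 49 med [ 0.2064 -0.159  -0.0006] mid [ 0.2065 -0.1591  0.001 ] mec [ 0.2066 -0.1592] 0.0136
roll 230 med [ 0.509  -0.3322  0.0477] mid [ 0.509  -0.3334  0.0454] mec [ 0.5095 -0.3334] 0.0283
blue 235 med [ 0.5156 -0.4235  0.0473] mid [ 0.5171 -0.4253  0.0453] mec [ 0.5171 -0.4253] 0.0291
peg 41 med [0.6157 0.0895 0.0441] mid [0.6165 0.0904 0.0424] mec [0.6168 0.0899] 0.0107
used 104 med [ 0.4566 -0.0262  0.0551] mid [ 0.4553 -0.0248  0.0533] mec [ 0.4558 -0.0253] 0.0206
bar 521 ((535.538818359375, 32.15253448486328), (39.04188537597656, 171.84825134277344), 36.86732864379883) 0.1700852742372878
tray ((552.684326171875, 33.01722717285156), (368.098388671875, 436.6587829589844), 89.9601058959961)
```

View pics/crop.png

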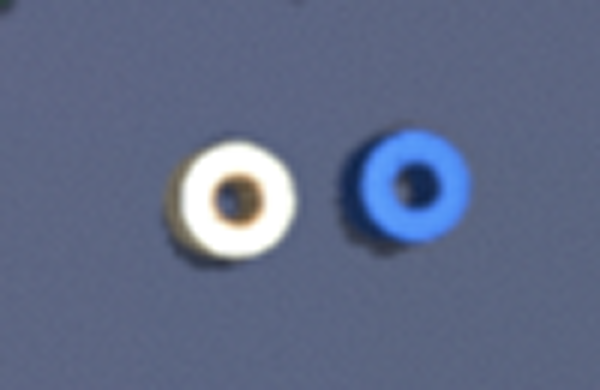

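The crop confirms it: the white roll at (538,305) is 56 mm wide, about 48 mm high and centred at (0.509,-0.333). The blue one beside it is the look-alike. The pegs are 198 mm apart (200 nominal) and the bar top is at 0.170, so the measurements agree. The carrier's x axis is at about 36°, so I'll set the tool's y to 36° and move to above the roll.

Call:
servo_tool --deltas '[[[100,0.016,-0.047,0.005,-4.25],[100,0.016,-0.047,0.005,-4.25],[100,0.016,-0.047,0.005,-4.25],[100,0.016,-0.047,0.005,-4.25],[100,0.016,-0.047,0.005,-4.25],[100,0.016,-0.047,0.005,-4.25],[100,0.016,-0.047,0.005,-4.25],[100,0.016,-0.047,0.005,-4.25]]]'

```text
time: 0.9
tool_pos: [0.342, 0.2093, 0.2479]
tool_rot: [0.0, 0.455, 0.89, 0.0]
contact_force: [0.7, -0.1, 0.2]
gripper_width: 1.001
grasp_force: 0.0
```

Call:
servo_tool --deltas '[[[100,0.016,-0.047,0,0],[100,0.016,-0.047,0,0],[100,0.016,-0.047,0,0],[100,0.016,-0.047,0,0],[100,0.016,-0.047,0,0],[100,0.016,-0.047,0,0],[100,0.016,-0.047,0,0],[100,0.016,-0.047,0,0]]]'

```text
time: 1.7
tool_pos: [0.4702, -0.167, 0.2477]
tool_rot: [-0.0, 0.455, 0.891, 0.0]
contact_force: [0.9, 1.2, 1.3]
gripper_width: 1.002
grasp_force: 0.0
```

Call:
servo_tool --deltas '[[[100,0.0097,-0.0416,0,0],[100,0.0097,-0.0416,0,0],[100,0.0097,-0.0416,0,0],[100,0.0097,-0.0416,0,0],[100,0,0,-0.04,0],[100,0,0,-0.04,0],[100,0,0,-0.04,0],[100,0,0,-0.02,0]]]'

```text
time: 2.5
tool_pos: [0.5065, -0.3294, 0.1026]
tool_rot: [-0.004, 0.454, 0.891, 0.001]
contact_force: [0.3, 0.6, -1.2]
gripper_width: 0.996
grasp_force: 0.0
```

Run:
```python
from h import *
print(manip.state()["tool_pos"])
a,X=shot("top");b,Y=shot("side")
save("c1",np.hstack([a[150:270,280:440],b[200:320,260:420]]),2.4)
```

```text
[ 0.50648246 -0.329421    0.10263652]
```

View pics/c1.png

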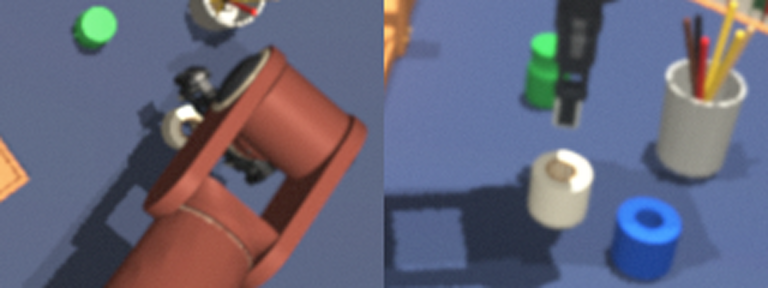

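The gripper hangs over the white roll, with the fingers seen on either side of it at (190,110) and clear of the blue one. Descending.

Call:
servo_tool --deltas '[[[100,0.0,0.0,-0.02,0],[100,0.0,0.0,-0.02,0],[100,0.0,0.0,-0.015,0],[100,0.0,0.0,-0.01,0],[100,0.0,0.0,-0.01,0],[100,0,0,0,0],[100,0,0,0,0],[100,0,0,0,0]]]'

```text
time: 3.4
tool_pos: [0.5096, -0.3317, 0.0341]
tool_rot: [0.001, 0.454, 0.891, -0.0]
contact_force: [0.8, -0.2, -0.5]
gripper_width: 1.008
grasp_force: 0.0
```

Call:
servo_tool --deltas '[[[100,0.0,-0.0015,-0.007,0],[100,0.0,0.0,-0.007,0],[100,0,0,0,0],[50,0,0,0,0],[50,0,0,0,0],[50,0,0,0,0],[50,0,0,0,0],[50,0,0,0,0]]]'

```text
time: 4.2
tool_pos: [0.5092, -0.333, 0.0206]
tool_rot: [0.0, 0.454, 0.891, -0.0]
contact_force: [-3.2, 0.5, 5.8]
gripper_width: 0.585
grasp_force: 61.0
```

Call:
servo_tool --deltas '[[[50,0,0,0,0],[50,0,0,0.01,0],[50,0,0,0.03,0],[50,0,0,0.03,0],[50,0,0,0.03,0],[50,0,0,0.03,0],[50,0,0,0,0],[50,0,0,0,0]]]'

```text
time: 5.0
tool_pos: [0.5096, -0.3332, 0.1506]
tool_rot: [0.001, 0.454, 0.891, -0.0]
contact_force: [-0.9, -0.2, -0.2]
gripper_width: 0.503
grasp_force: 0.0
```

Run:
```python
from h import *
s=manip.state();print(s["tool_pos"],s["gripper_width"],s["grasp_force"])
b,Y=shot("side")
save("c2",b[150:330,240:440],4 if 0 else 3)
```

```text
[ 0.50960124 -0.33319807  0.15058514] 0.5030985254049303 0.0
```

View pics/c2.png

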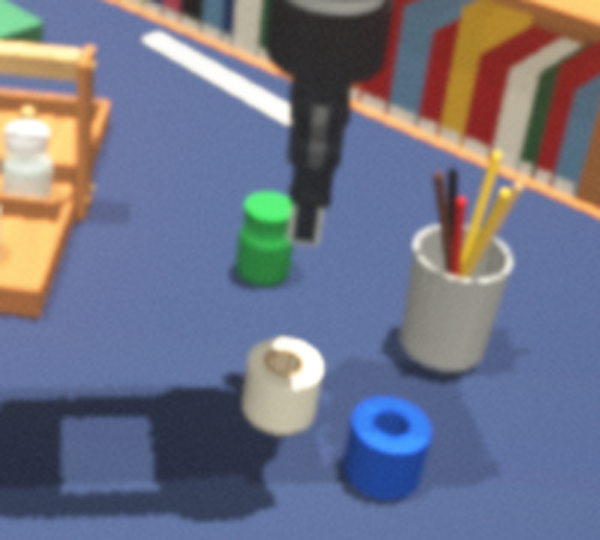

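The roll slipped out: it's still upright on the table at crop (283,385), and the gripper is empty. I'll measure it again and check the finger positions in the depth data.

Run:
```python
from h import *
d=np.load("f0.npz")
def roll(n,im,X):
    m=(X[...,2]>.012)&(X[...,2]<.056)&(np.abs(X[...,0]-.51)<.07)&(np.abs(X[...,1]+.333)<.05)
    P=X[m];T=P[P[:,2]>.043]
    c,r=cv2.minEnclosingCircle(T[:,:2].astype(np.float32));print(n,len(P),len(T),"top mid",((T.min(0)+T.max(0))/2).round(4),np.round(c,4),round(r,4),"ztop",np.percentile(T[:,2],90).round(4), "mean",T.mean(0).round(4))
roll("side0",d["b"],d["Y"]);roll("top0",d["a"],d["X"])
a,X=shot("top");b,Y=shot("side");roll("side1",b,Y);roll("top1",a,X)
for n,Z in(("top",X),("side",Y)):
    F=Z.reshape(-1,3);F=F[(F[:,2]>.1)&(F[:,2]<.23)&(np.abs(F[:,0]-.51)<.09)&(np.abs(F[:,1]+.333)<.09)]
    for lo in np.arange(.12,.23,.01):
        q=F[(F[:,2]>=lo)&(F[:,2]<lo+.01)]
        if len(q)>3:
            e=np.array([np.cos(.625),np.sin(.625)]);t=(q[:,:2]-[.5096,-.3332]);print(n,lo.round(2),len(q),"along",(t@e).min().round(3),(t@e).max().round(3),"perp",(t@[-e[1],e[0]]).min().round(3),(t@[-e[1],e[0]]).max().round(3))
```

```text
side0 612 303 top mid [ 0.5048 -0.3336  0.0468] [ 0.5047 -0.333 ] 0.0289 ztop 0.0488 mean [ 0.5032 -0.3343  0.0471]
top0 281 209 top mid [ 0.509  -0.3334  0.049 ] [ 0.5095 -0.3335] 0.0283 ztop 0.0508 mean [ 0.5094 -0.3328  0.0481]
side1 611 299 top mid [ 0.5062 -0.3347  0.0466] [ 0.5066 -0.3339] 0.0288 ztop 0.0488 mean [ 0.5052 -0.335   0.0471]
top1 231 165 top mid [ 0.5106 -0.3337  0.0488] [ 0.5115 -0.3344] 0.0291 ztop 0.0508 mean [ 0.5128 -0.3298  0.0478]
top 0.18 6 along 0.023 0.037 perp -0.0 0.009
top 0.19 4 along 0.023 0.037 perp 0.006 0.01
top 0.21 5 along 0.026 0.039 perp 0.005 0.012
top 0.22 40 along -0.05 0.052 perp -0.007 0.013
side 0.17 19 along -0.032 -0.027 perp -0.008 0.012
side 0.18 42 along -0.037 -0.026 perp -0.007 0.013
side 0.19 46 along -0.037 -0.021 perp -0.008 0.014
side 0.2 37 along -0.037 -0.026 perp -0.007 0.013
side 0.21 5 along -0.051 -0.031 perp -0.008 0.016
side 0.22 65 along -0.056 -0.025 perp -0.011 0.016
```

Run:
```python
from h import *
print(manip.finger_overhang, manip.state()["tool_pos"])
b,Y=shot("side")
for v in range(205,236,2):
    u=341; print(v,[ (Y[v,u+k].round(3).tolist(), b[v,u+k].tolist()) for k in (-2,2)])
```

```text
0.014 [ 0.50813935 -0.3320855   0.14730543]
205 [([0.448, -0.364, 0.262], [47, 47, 49]), ([0.452, -0.37, 0.262], [72, 74, 74])]
207 [([0.45, -0.363, 0.256], [44, 44, 48]), ([0.456, -0.367, 0.255], [60, 61, 62])]
209 [([0.453, -0.361, 0.249], [39, 42, 45]), ([0.457, -0.367, 0.25], [42, 45, 48])]
211 [([0.455, -0.361, 0.244], [43, 44, 48]), ([0.46, -0.366, 0.245], [41, 44, 47])]
213 [([0.457, -0.36, 0.238], [42, 45, 47]), ([0.459, -0.367, 0.241], [41, 43, 47])]
215 [([0.465, -0.355, 0.227], [45, 45, 51]), ([0.468, -0.362, 0.23], [43, 44, 46])]
217 [([0.463, -0.357, 0.225], [46, 48, 52]), ([0.467, -0.363, 0.226], [47, 49, 54])]
219 [([0.464, -0.357, 0.219], [47, 48, 51]), ([0.465, -0.365, 0.223], [43, 46, 49])]
221 [([0.477, -0.349, 0.205], [48, 51, 52]), ([0.484, -0.353, 0.204], [49, 51, 53])]
223 [([0.478, -0.348, 0.199], [44, 48, 49]), ([0.482, -0.355, 0.201], [53, 55, 57])]
225 [([0.477, -0.35, 0.196], [46, 49, 52]), ([0.482, -0.356, 0.197], [61, 65, 65])]
227 [([0.478, -0.349, 0.19], [44, 47, 49]), ([0.483, -0.356, 0.191], [74, 77, 76])]
229 [([0.479, -0.349, 0.185], [42, 45, 48]), ([0.482, -0.357, 0.188], [83, 85, 85])]
231 [([0.479, -0.35, 0.18], [80, 84, 86]), ([0.485, -0.356, 0.18], [98, 102, 102])]
233 [([0.682, -0.215, 0.001], [112, 124, 149]), ([0.692, -0.221, -0.001], [120, 129, 150])]
235 [([0.673, -0.221, 0.002], [96, 115, 159]), ([0.683, -0.228, 0.001], [102, 119, 164])]
```

Run:
```python
from h import *
d=np.load("f0.npz")
for n,k in(("side","Y"),("top","X")):
    P=d[k].reshape(-1,3);t=P-np.array([.2139,.5866,0])
    m=(np.linalg.norm(t[:,:2],axis=1)<.07)&(P[:,2]>.12)&(P[:,2]<.32);q=P[m];print(n,m.sum())
    e=np.array([.343,.939])
    for lo in np.arange(.14,.3,.01):
        s=t[m][(q[:,2]>=lo)&(q[:,2]<lo+.01)]
        if len(s):print(lo.round(2),len(s),(s[:,:2]@e).min().round(3),(s[:,:2]@e).max().round(3))
for i in range(4):
    s=manip.state();print(s["tool_pos"].round(4));grab_frame("side")
b,Y=shot("side");q=Y[150:240,300:380].reshape(-1,3);q=q[(np.abs(q[:,0]-.51)<.06)&(np.abs(q[:,1]+.333)<.06)&(q[:,2]>.08)]
print("now lowest",np.sort(q[:,2])[:8].round(4))
```

```text
side 658
0.14 3 -0.05 -0.034
0.15 4 -0.053 -0.042
0.16 4 -0.051 -0.037
0.17 86 -0.07 -0.02
0.18 121 -0.07 -0.002
0.19 121 -0.059 0.05
0.2 94 -0.058 0.05
0.24 22 -0.054 0.049
0.25 33 -0.059 0.05
0.26 35 -0.06 0.047
0.27 32 -0.059 0.047
0.28 19 -0.063 0.049
0.29 26 -0.07 0.068
top 1133
0.16 28 -0.069 -0.02
0.17 162 -0.07 -0.018
0.18 339 -0.07 0.045
0.19 252 -0.068 0.047
0.2 95 -0.057 0.016
0.24 17 -0.049 0.049
0.25 28 -0.056 0.056
0.26 32 -0.057 0.056
0.27 27 -0.057 0.048
0.28 13 -0.056 0.048
0.29 33 -0.07 0.047
[ 0.5081 -0.3321  0.1472]
[ 0.5082 -0.3321  0.1472]
[ 0.5083 -0.3322  0.1475]
[ 0.5085 -0.3323  0.1478]
now lowest [0.1736 0.1743 0.1744 0.1744 0.1745 0.1747 0.1751 0.1751]
```

The depth data shows the fingertips 30 mm above the reported TCP when fully open and 26 mm above it half open. They should be level with it or below, so the real fingers sit about 31 mm higher than the state says, and the grasp only caught the top 2 mm of the roll. I'll open and go down to a reported z of about -0.011.

Call:
servo_tool --deltas '[[[100,0,0,0,0],[100,0,0,0,0],[100,0,0,-0.04,0],[100,0,0,-0.04,0],[100,0,0,-0.03,0],[100,0,0,-0.02,0],[100,0,0,0,0],[100,0,0,0,0]]]'

```text
time: 6.25
tool_pos: [0.5091, -0.3329, 0.0194]
tool_rot: [-0.0, 0.454, 0.891, -0.0]
contact_force: [0.1, -0.6, 1.2]
gripper_width: 1.0
grasp_force: 0.0
```

Run:
```python
from h import *
s=manip.state();print(s["tool_pos"],s["gripper_width"])
b,Y=shot("side");q=Y[150:300,280:400].reshape(-1,3)
t=q[:,:2]-s["tool_pos"][:2];e=np.array([.811,.585]);al=t@e
f=(al<-.036)&(al>-.07)&(abs(t@[-.585,.811])<.025)&(q[:,2]>.01)
print("near finger low",np.sort(q[f][:,2])[:6].round(4), "perp",np.percentile(t[f]@[-.585,.811],[2,98]).round(4),"al",np.percentile(al[f],[2,98]).round(4))
```

```text
[ 0.50911494 -0.33286225  0.01941316] 1.000438724644846
near finger low [0.0547 0.0559 0.0563 0.0564 0.0564 0.057 ] perp [-0.0234  0.0233] al [-0.0692 -0.0362]
```

Call:
servo_tool --deltas '[[[100,0,0,-0.01,0],[100,0,0,-0.01,0],[100,0,0,-0.01,0],[100,0,0,0,0],[100,0,0,0,0],[100,0,0,0,0],[100,0,0,0,0],[100,0,0,0,0]]]'

```text
time: 7.1
tool_pos: [0.5093, -0.333, -0.0105]
tool_rot: [0.0, 0.454, 0.891, -0.0]
contact_force: [-0.1, -0.7, -0.2]
gripper_width: 1.002
grasp_force: 0.0
```

Call:
servo_tool --deltas '[[[45,0,0,0,0],[45,0,0,0,0],[45,0,0,0,0],[45,0,0,0,0],[45,0,0,0,0],[45,0,0,0,0],[45,0,0,0,0],[45,0,0,0,0]]]'

```text
time: 7.9
tool_pos: [0.5095, -0.3332, -0.0102]
tool_rot: [0.001, 0.454, 0.891, -0.0]
contact_force: [0.5, -0.0, 6.3]
gripper_width: 0.646
grasp_force: 63.8
```

Width 0.646 matches the 56 mm roll. Lifting to check.

Call:
servo_tool --deltas '[[[45,0,0,0.01,0],[45,0,0,0.03,0],[45,0,0,0.035,0],[45,0,0,0.035,0],[45,0,0,0.035,0],[45,0,0,0.035,0],[45,0,0,0.03,0],[45,0,0,0,0]]]'

```text
time: 8.7
tool_pos: [0.5108, -0.3342, 0.2047]
tool_rot: [0.004, 0.454, 0.891, -0.001]
contact_force: [0.9, -0.9, -2.0]
gripper_width: 0.642
grasp_force: 63.6
```

Call:
servo_tool --deltas '[[[45,0.009,0.035,0,0],[45,0.009,0.035,0,0],[45,0.009,0.035,0,0],[45,0.009,0.035,0,0],[45,0.009,0.035,0,0],[45,0.009,0.035,0,0],[45,0.009,0.035,0,0],[45,0.009,0.035,0,0]]]'

```text
time: 9.5
tool_pos: [0.5798, -0.051, 0.1967]
tool_rot: [-0.002, 0.454, 0.891, -0.0]
contact_force: [-0.2, 0.2, -0.4]
gripper_width: 0.643
grasp_force: 63.6
```

Call:
servo_tool --deltas '[[[45,0.009,0.036,0,0],[45,0.009,0.036,0,0],[45,0.009,0.036,0,0],[45,0.0085,0.036,0,0],[45,0,0,0,0],[45,0,0,0,0],[45,0,0,0,0],[45,0,0,0,0]]]'

```text
time: 10.3
tool_pos: [0.616, 0.09, 0.1985]
tool_rot: [-0.0, 0.455, 0.89, -0.0]
contact_force: [0.3, 0.3, -0.5]
gripper_width: 0.643
grasp_force: 63.8
```

Run:
```python
from h import *
s=manip.state();print(s["tool_pos"],s["tool_rot"],s["gripper_width"],s["grasp_force"])
a,X=shot("top");b,Y=shot("side");np.savez("f1.npz",a=a,X=X,b=b,Y=Y)
save("c3",np.hstack([a[90:250,150:310],b[90:250,180:340]]),2.4)
```

```text
[0.61604801 0.09004173 0.19847302] [-4.23983252e-04  4.55017525e-01  8.90482305e-01 -3.69146380e-04] 0.6427555343349534 63.758310824632645
```

View pics/c3.png

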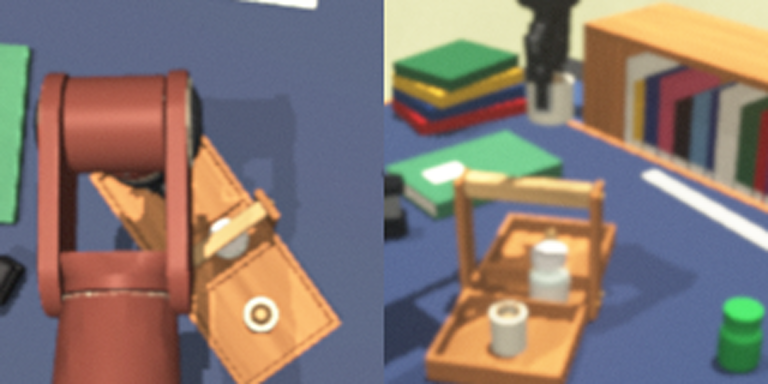

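The roll is held, seen at side crop (550,98), above the bare-peg end. I'll fit circles to its wall in the side view, using the used roll and the earlier roll to check for bias against the top view.

```bash
cat > fit.py <<'E'
from h import *
from scipy.optimize import least_squares
def circ(Y,c0,r,z0,z1,col=None,im=None,rad=None):
    m=(Y[...,2]>z0)&(Y[...,2]<z1)&(np.hypot(Y[...,0]-c0[0],Y[...,1]-c0[1])<(rad or r+.012))
    if im is not None: m&=(im.min(-1)>90)&(im.max(-1).astype(int)-im.min(-1)<60)
    P=Y[m][:,:2]
    o=least_squares(lambda c:np.hypot(*(P-c).T)-r,c0,loss="soft_l1",f_scale=.0015)
    return o.x.round(4),len(P),np.median(abs(o.fun)).round(4),Y[m][:,2].min().round(4),Y[m][:,2].max().round(4)
E
python3 - <<'E'
from fit import *
d=np.load("f0.npz");g=np.load("f1.npz")
print("new roll f0 side",circ(d["Y"],[.507,-.333],.028,.01,.042,im=d["b"]))
print("used f0 side",circ(d["Y"],[.455,-.025],.021,.02,.05,im=d["b"]))
print("used f1 side",circ(g["Y"],[.455,-.025],.021,.02,.05,im=g["b"]))
print("held f1 side",circ(g["Y"],[.616,.09],.028,.16,.30,im=g["b"]))
print("held lower",circ(g["Y"],[.616,.09],.028,.21,.23,im=g["b"]))
for k in "XY":
  for D,n in((d,"f0"),(g,"f1")):
    P=D[k].reshape(-1,3);P=P[(P[:,2]>.158)&(P[:,2]<.176)&(np.hypot(P[:,0]-.5355,P[:,1]-.032)<.1)]
    v=P[:,:2]-[.5355,.032];w=v@[-.588,.809];u=v@[.809,.588];s=(abs(u)<.03)
    print("bar",n,k,s.sum(),np.percentile(u[s],[5,95]).round(4),np.percentile(w[s],[2,98]).round(4),"slope deg",np.degrees(np.polyfit(w[s],u[s],1)).round(2)[0])
  for D,n in((d,"f0"),):
    P=D[k].reshape(-1,3);q=P[(np.hypot(P[:,0]-.6165,P[:,1]-.091)<.02)&(P[:,2]>.02)&(P[:,2]<.06)];print("peg",k,len(q),q.mean(0).round(4),q.max(0).round(4),q.min(0).round(4))
E
```

```text
new roll f0 side (array([ 0.5054, -0.3325]), 304, np.float64(0.0007), np.float64(0.01), np.float64(0.0418))
used f0 side (array([ 0.4523, -0.027 ]), 136, np.float64(0.0009), np.float64(0.02), np.float64(0.0499))
used f1 side (array([ 0.4525, -0.0273]), 142, np.float64(0.001), np.float64(0.0205), np.float64(0.0499))
held f1 side (array([0.6159, 0.0895]), 278, np.float64(0.0014), np.float64(0.2089), np.float64(0.297))
held lower (array([0.6164, 0.0892]), 116, np.float64(0.0011), np.float64(0.2104), np.float64(0.2298))
bar f0 X 513 [-0.0115  0.0112] [-0.0824  0.0816] slope deg -1.08
bar f1 X 317 [-0.0087  0.0114] [-0.0832  0.0202] slope deg -0.95
peg X 44 [0.6157 0.0887 0.0415] [0.6258 0.1    0.0526] [0.6059 0.079  0.0215]
bar f0 Y 420 [-0.02    0.0039] [-0.0835  0.0828] slope deg -0.56
bar f1 Y 414 [-0.0194  0.0044] [-0.0836  0.0821] slope deg -0.42
peg Y 26 [0.6114 0.0876 0.0418] [0.6218 0.0975 0.0488] [0.6034 0.0795 0.0319]
```

Side-frame estimates are about (0.613,0.090) for the peg axis and (0.616,0.089) for the held roll, so I'll shift by about (-3,+0.5) mm. The roll's bottom is about the reported z + 10.5 mm. I'll go down to just above the peg and recheck.

Call:
servo_tool --deltas '[[[45,-0.003,0.0005,-0.02,0],[45,0,0,-0.03,0],[45,0,0,-0.03,0],[45,0,0,-0.03,0],[45,0,0,-0.02,0],[45,0,0,-0.01,0],[45,0,0,0,0],[45,0,0,0,0]]]'

```text
time: 11.2
tool_pos: [0.6144, 0.0915, 0.0603]
tool_rot: [0.001, 0.454, 0.891, 0.0]
contact_force: [0.5, 0.4, -1.4]
gripper_width: 0.644
grasp_force: 63.8
```

Run:
```python
from fit import *
s=manip.state();print(s["tool_pos"],s["contact_force"])
b,Y=shot("side")
print(circ(Y,[.612,.09],.028,.062,.115,im=b,rad=.034),circ(Y,[.612,.09],.028,.062,.085,im=b,rad=.034))
print("used",circ(Y,[.455,-.025],.021,.02,.05,im=b))
save("c4",b[100:260,180:340],3.5)
```

```text
[0.61435721 0.09148857 0.06032712] [ 0.48366712  0.39566321 -1.36570424]
(array([0.6141, 0.0903]), 110, np.float64(0.001), np.float64(0.0701), np.float64(0.1014)) (array([0.6147, 0.0907]), 66, np.float64(0.0008), np.float64(0.0701), np.float64(0.0847))
used (array([ 0.4522, -0.027 ]), 142, np.float64(0.001), np.float64(0.0202), np.float64(0.0499))
```

View pics/c4.png

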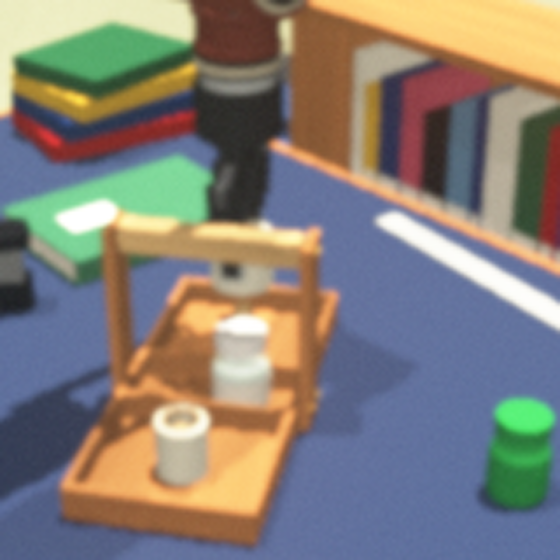

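The roll at crop (243,275) hangs over the empty end, within about 1.5 mm of the peg estimate. Lowering slowly.

Call:
servo_tool --deltas '[[[45,-0.001,0,-0.006,0],[45,0,0,-0.006,0],[45,0,0,-0.004,0],[45,0,0,-0.004,0],[45,0,0,-0.004,0],[45,0,0,-0.004,0],[45,0,0,0,0],[45,0,0,0,0]]]'

```text
time: 12.05
tool_pos: [0.6124, 0.0917, 0.0309]
tool_rot: [-0.0, 0.454, 0.891, -0.0]
contact_force: [-0.4, 0.5, -1.2]
gripper_width: 0.647
grasp_force: 63.8
```

Call:
servo_tool --deltas '[[[45,0,0,-0.004,0],[45,0,0,-0.004,0],[45,0,0,-0.004,0],[45,0,0,-0.004,0],[45,0,0,0,0],[45,0,0,0,0],[45,0,0,0,0],[45,0,0,0,0]]]'

```text
time: 12.85
tool_pos: [0.6127, 0.0917, 0.0154]
tool_rot: [0.0, 0.454, 0.891, 0.0]
contact_force: [-0.3, -0.1, -0.8]
gripper_width: 0.644
grasp_force: 63.8
```

Call:
servo_tool --deltas '[[[45,0,0,-0.004,0],[45,0,0,-0.004,0],[45,0,0,-0.004,0],[45,0,0,-0.002,0],[45,0,0,0,0],[45,0,0,0,0],[45,0,0,0,0],[45,0,0,0,0]]]'

```text
time: 13.65
tool_pos: [0.6127, 0.0917, 0.0013]
tool_rot: [0.0, 0.454, 0.891, 0.0]
contact_force: [0.3, -0.2, -2.2]
gripper_width: 0.644
grasp_force: 63.8
```

Call:
servo_tool --deltas '[[[45,0,0,-0.001,0],[45,0,0,-0.001,0],[45,0,0,-0.001,0],[45,0,0,-0.001,0],[45,0,0,0,0],[45,0,0,0,0],[45,0,0,0,0],[45,0,0,0,0]]]'

```text
time: 14.45
tool_pos: [0.6125, 0.0917, -0.0022]
tool_rot: [-0.0, 0.454, 0.891, -0.0]
contact_force: [-3.6, 0.8, 5.0]
gripper_width: 0.645
grasp_force: 64.3
```

Call:
servo_tool --deltas '[[[45,0,0,-0.001,0],[45,0,0,0,0],[45,0,0,0,0],[45,0,0,0,0],[45,0,0,0,0],[45,0,0,0,0],[45,0,0,0,0],[45,0,0,0,0]]]'

```text
time: 15.25
tool_pos: [0.6125, 0.0917, -0.0022]
tool_rot: [-0.0, 0.454, 0.891, -0.0]
contact_force: [-6.6, -0.5, 11.0]
gripper_width: 0.639
grasp_force: 64.9
```

It's on the tray floor: the z matches the -0.0025 I predicted, and there's now upward force. Releasing.

Call:
servo_tool --deltas '[[[85,0,0,0,0],[85,0,0,0,0],[85,0,0,0,0],[85,0,0,0,0],[85,0,0,0,0],[85,0,0,0,0],[85,0,0,0,0],[85,0,0,0,0]]]'

```text
time: 16.05
tool_pos: [0.6125, 0.0917, -0.0039]
tool_rot: [-0.0, 0.454, 0.891, 0.0]
contact_force: [-0.4, 0.1, -0.5]
gripper_width: 0.849
grasp_force: 0.0
```

Call:
servo_tool --deltas '[[[85,0,0,0.005,0],[85,0,0,0.02,0],[85,0,0,0.04,0],[85,0,0,0.045,0],[85,0,0,0.045,0],[85,0,0,0.045,0],[85,0,0,0,0],[85,0,0,0,0]]]'

```text
time: 16.85
tool_pos: [0.6136, 0.0918, 0.1987]
tool_rot: [0.002, 0.454, 0.891, 0.001]
contact_force: [-0.4, 0.5, -1.5]
gripper_width: 0.853
grasp_force: 0.0
```

Call:
servo_tool --deltas '[[[85,0,-0.05,0.02,0],[85,0,-0.05,0,0],[85,0,-0.05,0,0],[85,0,-0.05,0,0],[85,0,-0.05,0,0],[85,0,0,0,0],[85,0,0,0,0],[85,0,0,0,0]]]'

```text
time: 17.65
tool_pos: [0.6119, -0.1535, 0.2131]
tool_rot: [-0.001, 0.454, 0.891, 0.0]
contact_force: [-0.3, 1.1, -0.1]
gripper_width: 0.848
grasp_force: 0.0
```

Run:
```python
from fit import *
s=manip.state();print(s["tool_pos"],s["tool_rot"],s["gripper_width"])
a,X=shot("top");b,Y=shot("side")
def rr(n,c):
    P=X.reshape(-1,3);T=P[(np.hypot(P[:,0]-c[0],P[:,1]-c[1])<.035)&(P[:,2]>.048)&(P[:,2]<.066)]
    print(n,len(T),((T.min(0)+T.max(0))/2).round(4),"z",np.percentile(T[:,2],[25,50,75]).round(4))
rr("new",[.6165,.0905]);rr("used",[.4555,-.025])
P=X[120:260,180:300].reshape(-1,3);B=P[(P[:,2]>.16)&(P[:,2]<.178)&(np.hypot(P[:,0]-.5355,P[:,1]-.032)<.1)]
print("bar",cv2.minAreaRect(B[:,:2].astype(np.float32)*1000),np.median(B,0))
save("c5",np.hstack([a[90:250,150:310],b[90:250,180:340]]),2.4)
```

```text
[ 0.61189223 -0.15346908  0.21310899] [-1.35948907e-03  4.53952476e-01  8.91024856e-01  8.38305657e-05] 0.8484571472012407
new 225 [0.6162 0.089  0.0554] z [0.0538 0.0559 0.0577]
used 103 [ 0.4553 -0.0248  0.0561] z [0.0544 0.0559 0.0571]
bar ((535.0921020507812, 32.67726516723633), (38.892860412597656, 170.20266723632812), 36.98029327392578) [0.53666709 0.03192413 0.17028772]
```

View pics/c5.png

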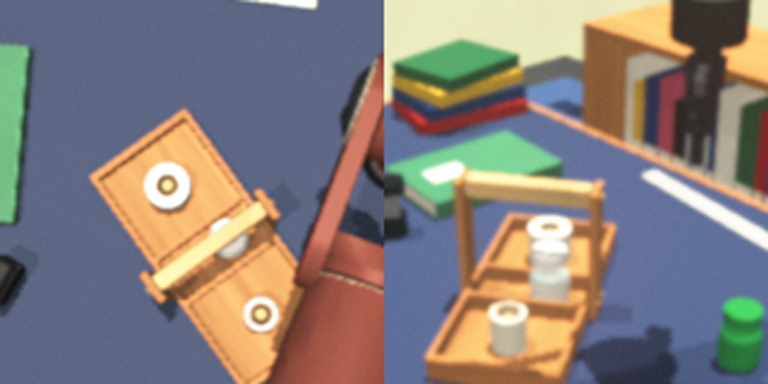

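The roll is seated on the peg: its top is at 0.0559, the same as the used roll, and it sits concentric in the top view at (167,185). Next I move over the handle at about (0.5345,0.0315).

Call:
servo_tool --deltas '[[[85,-0.0155,0.037,0,0.9],[85,-0.0155,0.037,0,0],[85,-0.0155,0.037,0,0],[85,-0.0155,0.037,0,0],[85,-0.0155,0.037,0,0],[85,0,0,0,0],[85,0,0,0,0],[85,0,0,0,0]]]'

```text
time: 18.55
tool_pos: [0.5352, 0.0303, 0.2148]
tool_rot: [0.0, 0.447, 0.895, -0.0]
contact_force: [0.7, 0.4, -0.3]
gripper_width: 0.852
grasp_force: 0.0
```

Call:
servo_tool --deltas '[[[85,0,0,-0.02,0],[85,0,0,-0.02,0],[85,0,0,-0.02,0],[85,0,0,0,0],[85,0,0,0,0],[85,0,0,0,0],[85,0,0,0,0],[85,0,0,0,0]]]'

```text
time: 19.35
tool_pos: [0.5357, 0.0302, 0.1559]
tool_rot: [0.001, 0.447, 0.894, 0.0]
contact_force: [-0.5, -0.8, 0.2]
gripper_width: 0.85
grasp_force: 0.0
```

Call:
servo_tool --deltas '[[[85,-0.001,0.001,-0.015,0],[85,0,0,-0.012,0],[85,0,0,-0.008,0],[85,0,0,0,0],[60,0,0,0,0],[50,0,0,0,0],[45,0,0,0,0],[40,0,0,0,0]]]'

```text
time: 20.15
tool_pos: [0.5344, 0.0313, 0.1202]
tool_rot: [0.0, 0.447, 0.894, 0.0]
contact_force: [-1.1, -0.2, -0.4]
gripper_width: 0.402
grasp_force: 0.0
```

Call:
servo_tool --deltas '[[[35,0,0,0,0],[30,0,0,0,0],[26,0,0,0,0],[22,0,0,0,0],[18,0,0,0,0],[10,0,0,0,0],[0,0,0,0,0],[0,0,0,0,0]]]'

```text
time: 20.95
tool_pos: [0.5341, 0.0313, 0.1199]
tool_rot: [0.0, 0.447, 0.894, 0.0]
contact_force: [-1.8, -0.2, 2.9]
gripper_width: 0.223
grasp_force: 60.0
```

Run:
```python
from fit import *
s=manip.state();print(s["tool_pos"],s["gripper_width"],s["grasp_force"],s["contact_force"],s["ft_torque"])
b,Y=shot("side")
save("c6",b[100:260,180:340],3.5)
```

```text
[0.53410166 0.03125777 0.11992657] 0.2229892594741467 59.997886419296265 [-1.79578226 -0.2045721   2.94981457] [-0.04471005  0.17718915 -0.1760399 ]
```

View pics/c6.png

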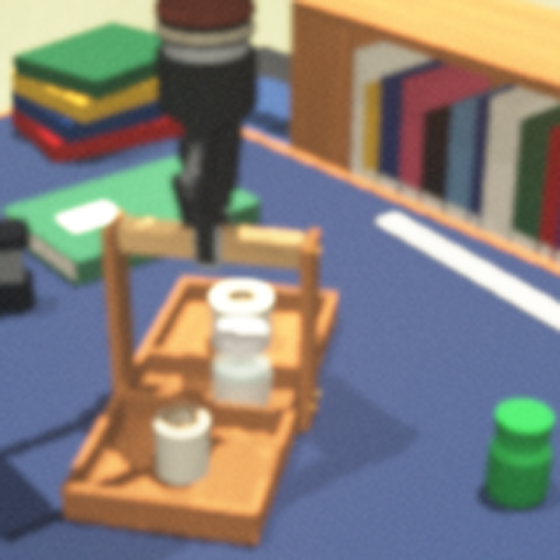

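The fingers straddle the bar at crop (208,240), with the width and force as expected. Lifting gently.

Call:
servo_tool --deltas '[[[0,0,0,0.002,0],[0,0,0,0.004,0],[0,0,0,0.006,0],[0,0,0,0.008,0],[0,0,0,0.008,0],[0,0,0,0.008,0],[0,0,0,0.008,0],[0,0,0,0.008,0]]]'

```text
time: 21.8
tool_pos: [0.5341, 0.0313, 0.1726]
tool_rot: [0.0, 0.447, 0.894, 0.0]
contact_force: [0.4, 0.1, -6.2]
gripper_width: 0.222
grasp_force: 58.8
```

Call:
servo_tool --deltas '[[[0,0,0,0.008,0],[0,0,0,0.008,0],[0,0,0,0.008,0],[0,0,0,0.008,0],[0,0,0,0.008,0],[0,0,0,0.006,0],[0,0,0,0.004,0],[0,0,0,0.002,0]]]'

```text
time: 22.6
tool_pos: [0.5341, 0.0313, 0.2242]
tool_rot: [0.0, 0.447, 0.894, 0.0]
contact_force: [0.6, -0.2, -6.3]
gripper_width: 0.225
grasp_force: 58.8
```

Call:
servo_tool --deltas '[[[0,0,0,0,0],[0,0,0,0,0],[0,0,0,0,0],[0,0,0,0,0],[0,0,0,0,0],[0,0,0,0,0],[0,0,0,0,0],[0,0,0,0,0]]]'

```text
time: 23.4
tool_pos: [0.534, 0.0313, 0.2237]
tool_rot: [-0.0, 0.447, 0.894, 0.0]
contact_force: [-0.0, -0.2, -6.5]
gripper_width: 0.224
grasp_force: 58.8
```

Run:
```python
from fit import *
s=manip.state();print(s["tool_pos"],s["gripper_width"],s["grasp_force"],s["contact_force"],abs(s["joint_vel"]).max())
b,Y=shot("side");P=Y.reshape(-1,3)
for n,c,r in(("new top",[.6165,.09],.028),("used top",[.4545,-.026],.021)):
    T=P[(np.hypot(P[:,0]-c[0],P[:,1]-c[1])<r+.006)&(P[:,2]>.09)&(P[:,2]<.20)];print(n,len(T),np.percentile(T[:,2],[50,90,95]).round(4),((T.min(0)+T.max(0))/2).round(4))
save("c7",b[60:260,150:350],3)
```

```text
[0.53398366 0.03133619 0.22367494] 0.2238005130913179 58.82532477378845 [-0.04804783 -0.17523175 -6.4562169 ] 0.0010868939450228436
new top 193 [0.1564 0.1591 0.1595] [0.616  0.0882 0.1342]
used top 395 [0.1399 0.1583 0.159 ] [ 0.454  -0.029   0.1348]
```

View pics/c7.png

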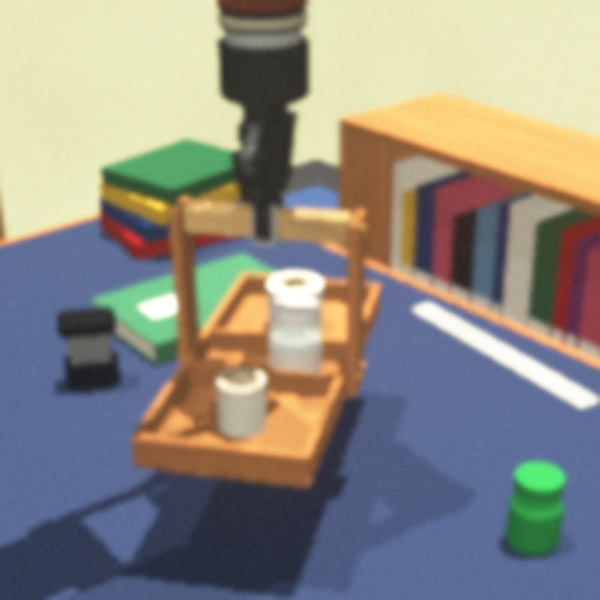

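The carrier hangs about 10.3 cm up. It is level, with both roll tops at about 0.159 m and 6.5 N (about 0.66 kg) of load. Both rolls and the jar are in place, so I'm handing in.

```bash
python3 -c "
from plant import manip
print(manip.job_done())"
```

```text
the job is handed in; nothing more can be done
None
```

The new roll is fully down on its peg and let go, and the carrier is held level and still by its handle about 10 cm up with both rolls and the jar in place; I handed the job in but got no verdict back.

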